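# Check a brake pad in the wear gauge and bin it

## Task

Take the brake pad that stands in the rack slot nearer the robot and try it, upright and lengthwise, in the slot of the steel wear gauge without forcing it. If it goes down to the bottom of the slot it is worn out, so put it in the round tub; if it stops at the mouth it is still good, so put it in the rectangular tray. Set the pad down rather than dropping it, leave the other pad standing in the rack and do not disturb the things lying about.

Things in the scene. Friction and masses are not known exactly. Their poses are not given: they have to be found in the camera images.
- pad_1_mid (a point): Used brake pad on edge, 0.3 to 0.5 kg: steel plate 8 mm thick, 100 mm long, 42 mm high, plus a 50 mm long tab of the same plate up to 72 mm, to pinch from above across its 8 mm. Lining (84 mm long, 42 mm high, foot flush) only on the -x face, below the tab; its thickness is unknown. Point: plate centre, 36 mm above the foot. y along the length, z to the tab. Either slot.
- pad_2_mid (a point): Used brake pad on edge, 0.3 to 0.5 kg: steel plate 8 mm thick, 100 mm long, 42 mm high, plus a 50 mm long tab of the same plate up to 72 mm, to pinch from above across its 8 mm. Lining (84 mm long, 42 mm high, foot flush) only on the -x face, below the tab; its thickness is unknown. Point: plate centre, 36 mm above the foot. y along the length, z to the tab. Either slot.
- rack: fixed plywood pad rack, base 132 x 124 mm and 6 mm thick (the pads' feet stand at z = 6 mm), two parallel troughs along its y, walls up to z = 24 mm. Origin: centre of the underside; z up. Plate centres at x = -40 mm (slot nearer the robot) and x = +40 mm (farther slot), y = 0; linings face -x, the robot's side. Place and yaw vary.
- gauge: fixed steel wear gauge: base 100 x 130 x 8 mm, on it two jaws 24 mm thick, 116 mm long, that leave a straight slot 18 mm wide along its y, open at the top and both ends. Origin: centre of the underside, z up. Slot centre plane x = 0, floor z = 8 mm, jaw tops z = 40 mm; 3 mm 45-degree lead-ins at the mouth. Place and yaw (within 0.25 rad of straight ahead) vary.
- gauge_mouth (a point): centre of the gauge's slot mouth, level with the jaw tops, 40 mm above the gauge's origin. A worn pad is 15 mm thick over plate and lining and sinks 32 mm to the floor with 3 mm of play (centred in the slot with its lining to -x, its plate centre is at x = +3.5 mm); a good pad is 21 mm thick and stops within 4 mm of the jaw tops (so may a worn one held 2 mm off).
- tray: fixed grey sheet-metal tray for good pads, rectangular, 200 (x) x 170 (y) x 50 mm high, open on top, walls and floor 3 mm. Origin: centre of the underside. It stands to one side of the work; it and the tub may change sides.
- tub: fixed shallow white round plastic tub for worn pads, 194 mm across at the foot, 210 mm at the rim, 50 mm high, open on top, walls and floor 4 mm. Origin: centre of the underside.
- tub_in (a point): centre of the tub's inner floor, 4 mm above its origin.
- wrench: bystander: steel wrench, 170 mm long, lying beyond the work; origin under its middle.
- spray: bystander: upright aluminium can, 54 mm diameter, 130 mm high; origin at the centre of its foot.
- tape: bystander: roll of black tape lying flat, 90 mm diameter, 24 mm high; origin at the centre of its underside.
There are look-alikes about, which are no part of the job. What is shaped like the part that bears pad_2_mid but brown or red is not meant.

How it is judged:
On the way:
1. the pad has been tried in the gauge, upright and in line with the slot: a worn pad stands on the slot's floor, a good pad rests or presses on the mouth (over 1.5 N) (((x of pad_1_mid in the frame of gauge between -0.016 and 0.016 m and y of pad_1_mid in the frame of gauge between -0.02 and 0.02 m and z of pad_1_mid in the frame of gauge between 0.068 and 0.081 m and angle between pad_1_mid's own z axis and vertical below 0.12 rad and angle between the y axis of pad_1_mid and the y axis of gauge, either way round below 0.12 rad and contact force between pad_1 and gauge above 1.5 N) or (x of pad_2_mid in the frame of gauge between -0.008 and 0.008 m and y of pad_2_mid in the frame of gauge between -0.02 and 0.02 m and z of pad_2_mid in the frame of gauge between 0.035 and 0.05 m and angle between the y axis of pad_2_mid and the y axis of gauge, either way round below 0.12 rad and angle between pad_2_mid's own z axis and vertical below 0.12 rad))), for 0.1 s.
At the end, for the whole second after the job is handed in: Nearer-slot pad released, at rest inside its bin: the tray if good (21 mm thick), the tub if worn (15 mm); its centre within 95 x 80 mm of the tray's centre or 90 mm of the tub's, at most 46 mm above the bin's underside. Other pad still upright in the farther slot ((((x of pad_1_mid in the frame of tray between -0.095 and 0.095 m and y of pad_1_mid in the frame of tray between -0.08 and 0.08 m and z of pad_1_mid in the frame of tray between 0 and 0.046 m and linear speed of pad_1 below 0.02 m/s and angular speed of pad_1 below 0.2 rad/s and contact force between pad_1 and the fingers below 0.1 N) and (x of pad_2_mid in the frame of rack between 0.025 and 0.055 m and y of pad_2_mid in the frame of rack between -0.015 and 0.015 m and z of pad_2_mid in the frame of rack between 0.035 and 0.05 m and angle between pad_2_mid's own z axis and vertical below 0.25 rad)) or ((horizontal distance between pad_2_mid and tub_in below 0.09 m and z of pad_2_mid in the frame of tub between 0 and 0.046 m and linear speed of pad_2 below 0.02 m/s and angular speed of pad_2 below 0.2 rad/s and contact force between pad_2 and the fingers below 0.1 N) and (x of pad_1_mid in the frame of rack between 0.025 and 0.055 m and y of pad_1_mid in the frame of rack between -0.015 and 0.015 m and z of pad_1_mid in the frame of rack between 0.035 and 0.05 m and angle between pad_1_mid's own z axis and vertical below 0.25 rad)))); the robot touches nothing.
It fails at once if the pad is forced against the gauge with more than 40 N (contact force between any of pad_1, pad_2 and gauge above 40 N).
It fails at once if a pad is let fall (over 0.9 m/s, about 40 mm of free fall) ((linear speed of pad_1 above 0.9 m/s and contact force between pad_1 and the fingers below 0.1 N) or (linear speed of pad_2 above 0.9 m/s and contact force between pad_2 and the fingers below 0.1 N)).
It fails at once if a bystander is moved by more than 30 mm (distance of any of wrench, spray, tape from where it was at the start of the episode above 0.03 m).
It fails at once if the pad in the farther slot is taken out of the rack (distance of each of pad_1_mid, pad_2_mid from where it was at the start of the episode above 0.03 m).
It also fails if it takes over 51 s, if anything falls off the work surface, if the arm or the gripper's body presses on something with over 40 N, if the wrist force passes 120 N, or if a joint passes its speed limit or range.

## Robot

A 6-joint arm with a two-finger parallel gripper is mounted at the origin on the work surface. World frame = base frame: x ahead of the robot, y to its left, z up, the work surface at z = 0. Lengths are in m, angles in rad, forces in N, time in s.
With the tool pointing down it reaches from about 0.275 to 0.825 m from the base axis. Payload 4.9 kg.
Tool frame: the origin (TCP) lies midway between the tips of the shut fingers; the grasp point (between the pads) lies 19 mm behind it (env.grip_point_offset is the distance from the TCP to the grasp point, in m); z points along the fingers, y is the line along which they close (so a half turn about z gives the same grasp; the last joint's range is limited). The gripper opens to 85 mm and grips with 20 to 120 N. Pads are 22 mm wide; open, the fingers measure 114 mm over their backs; the gripper's body (76 mm by 85 mm) begins 54 mm behind the grasp point. The pads swing forward as they close: fully open they stand 13 mm farther back than shut.
Start: joints at [1.067, 0.326, -0.193, 1.052, 0, 1.437], TCP at [0.199, 0.513, 0.231] pointing down, gripper open.
Joint ranges: [-2.65, 2.65], [-0.97, 1.79], [-1.3, 1.35], [-1.93, 2.1], [-1.47, 1.37], [-3.14, 3.14]. Speed limits (rad/s): [2.57, 2.57, 3.14, 3.14, 3.14, 3.14].

## Interface

Orientations are given as a 3x3 rotation matrix whose columns are the frame's x, y, z axes.
In Python, from plant import env gives the robot as it stands.
- The arm moves only by the tool carry_out, never from a script. Its argument "series" is a list that holds one entry, the list of rows, each a list of 7 numbers: the finger opening in mm, from 0 to 85.4, then the shift along the tool's x, y, z in mm, then the turn, a rotation vector about the tool's x, y, z in units of 5 degrees (1.0 is 5 degrees). A call has 1 to 20 rows; each row shifts and turns the commanded pose from where the row before left it, along the tool's axes as they then stand; what a row does not reach is not made up. A row lasts 1/8 s, in which the tool goes at most 62.5 mm and 10.7 degrees, less where a joint would pass 70% of its speed; a pose out of reach is approached as far as the arm can. A call with a gripper value outside its range is refused whole. The fingers move at their own pace and stop on an object; "squeeze" is the grip in N (left out, the last holds). Time passes only in rows, so rows that do not move let the fingers close. It gives the time, the measured TCP pose, the force, the opening and the grip force at its end, in the units of the state.
- env.sense(): the state, without advancing time (a new reading comes with each control period).
- env.read_camera(name): name is "scene" or "top" or "wrist"; returns the picture (384x512x3 uint8, red, green, blue); there is no depth.
- env.camera_params(name): a dict with "camera_matrix" (3x3 intrinsics, pixels), "k1" (the pictures are not rectified: a ray, as slopes to the right and down, at radius r is drawn at 1 + k1 r^2 times it, then the intrinsics apply), "extrinsics" (4x4, takes a point from camera to world coordinates); the wrist camera has in their place "hand_eye" (4x4, takes a point from camera to tool coordinates, whose origin is the TCP and whose axes are the flange's). Camera axes: x right, y down, z forward; pixel columns grow to the right and rows downward; lengths in m; the calibration is good to about 2 mm. A picture is of the moment at which its call begins: read the wrist's pose just before it. camera_params takes no time and is no camera call.
- env.finish_job(): hands the job in; it is judged then, once.
Trained networks look in the newest picture that a camera, given by its name, has taken for a name from the list of things; names that differ only in an ending like _2 or _b are one class to them, and where a whole thing is asked for, a point or a joint stands for the part that bears it (a point fixed in the world has none). Each returns a list of dicts, best first, with "conf" (0 to 1); they miss things now and then, are a little off and sometimes report something else, mostly with a low value. They report only what shows in the picture. A call takes as long as a camera call. They do not tell look-alikes from the thing itself.
- env.masks_of(camera, thing): "pixels" (384x512 bool, what is visible of it).
- env.pinpoint(camera, thing): "position" ([x, y, z] in m, in the coordinates of the camera as it stood for that picture, good to about 4 mm: a listed point, or the origin of a listed thing).
The state is a dict: "time": time; "q": joint angles; "dq": joint speeds; "joint_efforts": joint torques, N m; "ee_pos": TCP position; "tcp_rot": TCP orientation; "wrist_force": force on the tool from outside, world axes, zero at the start; "wrist_torque": the same for the moment, N m; "grip_width": finger opening in m; "gripper_force": force on a finger pad.
Only numpy, scipy, OpenCV 4.12 (cv2) and the standard library are available. Lean on these libraries where they do the work, as an engineer would, in place of code of your own. Each camera call takes 0.05 s, during which the arm holds its last target. There are 200 camera calls.

## Working session

There is one attempt and no reset: what is moved stays moved. The work goes in short steps, Python scripts to look and compute and a tool call to move; the robot and the scene stay as the last step left them, time stands still between calls to the robot, and variables do not carry over. Pictures are saved under pics/ and viewed, at most 10 in all, crops included, and the job is handed in when it is done.

Besides the shell and the picture viewer there is one more tool, called after "Emit:" as name(argument=value, ...) on one line, values as JSON. carry_out: Moves the arm, as the interface text tells. Its arguments: {"type":"object","properties":{"series":{"type":"array","items":{"type":"array","items":{"type":"array","items":{"type":"number"}}}},"squeeze":{"type":"number"}},"required":["series"]}

```bash
mkdir -p pics; cat > h.py <<'E'
import numpy as np, cv2
from plant import env
def snap(c,f=None):
    s=env.sense(); im=env.read_camera(c)
    if f: cv2.imwrite('pics/'+f,im[:,:,::-1])
    return s,im
def ext(c,s):
    p=env.camera_params(c)
    if c!='wrist': return np.array(p['extrinsics'])
    T=np.eye(4);T[:3,:3]=s['tcp_rot'];T[:3,3]=s['ee_pos'];return T@np.array(p['hand_eye'])
def proj(c,s,P):
    p=env.camera_params(c);T=ext(c,s);q=(np.atleast_2d(P)-T[:3,3])@T[:3,:3]
    m=q[:,:2]/q[:,2:];m=m*(1+p['k1']*(m**2).sum(1,keepdims=True));K=np.array(p['camera_matrix'])
    return m@K[:2,:2].T+K[:2,2]
def unproj(c,s,uv,z):
    p=env.camera_params(c);T=ext(c,s);K=np.array(p['camera_matrix'])
    d=cv2.undistortPoints(np.array(uv,float).reshape(-1,1,2),K,np.array([p['k1'],0,0,0.])).reshape(-1,2)
    r=np.c_[d,np.ones(len(d))]@T[:3,:3].T
    return T[:3,3]+r*((z-T[2,3])/r[:,2])[:,None]
def find(c,s,t):
    T=ext(c,s)
    return [(round(d['conf'],2),np.round(T[:3,:3]@d['position']+T[:3,3],4)) for d in env.pinpoint(c,t)]
E
python3 - <<'E'
from h import *
ims=[]
for c in('top','scene'):
    s,im=snap(c,c+'.png');ims.append(im)
    for t in 'pad_1_mid rack gauge_mouth tray tub_in wrench spray tape'.split():
        print(c,t,[(a,b.tolist()) for a,b in find(c,s,t)])
    print(np.round(ext(c,s),3).tolist())
E
```

```text
top pad_1_mid [(0.6, [0.6197, -0.1345, 0.0431])]
top rack [(0.97, [0.5883, -0.1338, -0.0003])]
top gauge_mouth [(0.75, [0.5666, 0.1156, 0.0408])]
top tray [(0.81, [0.4475, 0.3656, -0.0019])]
top tub_in [(0.58, [0.4546, -0.3696, 0.0046])]
top wrench [(0.72, [0.7347, -0.2012, 0.0004])]
top spray [(0.55, [0.7441, 0.1812, -0.0])]
top tape [(0.98, [0.7568, -0.0037, 0.0027]), (0.39, [0.7362, -0.2017, 0.0002])]
[[0.024, -0.995, 0.093, 0.478], [-1.0, -0.024, 0.006, -0.01], [-0.004, -0.093, -0.996, 1.253], [0.0, 0.0, 0.0, 1.0]]
scene pad_1_mid [(0.72, [0.6199, -0.1254, 0.0464])]
scene rack [(0.71, [0.5764, -0.1284, 0.0009]), (0.71, [0.446, 0.3754, 0.0023]), (0.67, [0.5644, 0.1188, 0.0007])]
scene gauge_mouth [(0.83, [0.5652, 0.125, 0.0424])]
scene tray [(0.73, [0.4465, 0.3749, 0.0014])]
scene tub_in [(0.77, [0.4512, -0.3643, 0.0059])]
scene wrench [(0.24, [0.7375, 0.1831, -0.0006])]
scene spray [(0.85, [0.7378, 0.186, 0.0007])]
scene tape [(0.67, [0.7531, 0.0019, -0.0009])]
[[0.693, 0.57, -0.441, 1.105], [0.721, -0.543, 0.431, -0.52], [0.006, -0.617, -0.787, 1.03], [0.0, 0.0, 0.0, 1.0]]
```

```bash
python3 - <<'E'
from h import *
s=env.sense();print(s['time'],s['wrist_force'],s['tcp_rot'],s['ee_pos']);print(env.grip_point_offset, env.camera_params('wrist')['hand_eye'])
E
```

```text
0.9 [ 0.78617015 -0.04904796 -0.94525293] [[-9.32409182e-01  3.61404369e-01  2.00810634e-05]
 [ 3.61404369e-01  9.32409182e-01  1.82144052e-05]
 [-1.21410023e-05  2.42406627e-05 -1.00000000e+00]] [0.1987847  0.51285555 0.23128833]
0.0187 [[ 1.12139104e-03 -9.55803543e-01 -2.94003961e-01  7.34446730e-02]
 [ 9.99998988e-01  1.32923517e-03 -5.07128486e-04 -4.07221996e-04]
 [ 8.75515610e-04 -2.94003094e-01  9.55804067e-01 -1.42114471e-01]
 [ 0.00000000e+00  0.00000000e+00  0.00000000e+00  1.00000000e+00]]
```

View pics/top.png

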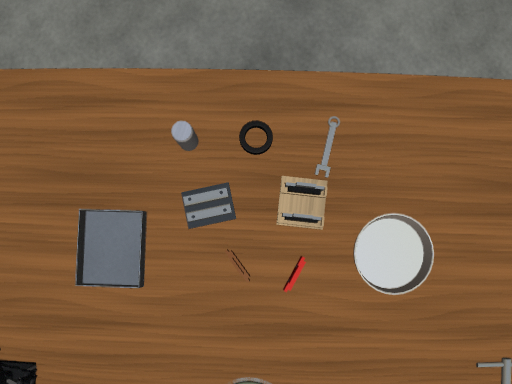

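View pics/scene.png

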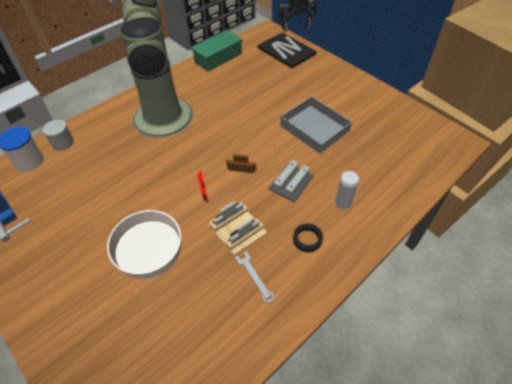

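The top view shows the rack at (303,203), its two pads at (302,188) and (302,217), the gauge at (209,205) turned the other way, the tray left and the tub right. There are also a brown look-alike at (238,265) and a red one at (294,273). The networks agree with the pictures, so I'll move over the gauge for a close look.

```bash
cat >> h.py <<'E'
from scipy.spatial.transform import Rotation as Ro
def plan(pos,yaw,n,opening=85,z_is='tcp'):
    """tool down, tool y axis at world angle yaw (deg); n rows, rounded"""
    s=env.sense();R=np.array(s['tcp_rot']);p=np.array(s['ee_pos'])
    a=np.deg2rad(yaw);y=np.array([np.cos(a),np.sin(a),0]);z=np.array([0,0,-1.]);Rt=np.c_[np.cross(y,z),y,z]
    rv=Ro.from_matrix(R.T@Rt).as_rotvec();out=[]
    for i in range(n):
        k=n-i; d=R.T@((np.array(pos)-p)/k)*1000; w=np.rad2deg(Ro.from_matrix(R.T@Rt).as_rotvec())/5/k
        d=np.round(d,1);w=np.round(w,2);out.append([opening,*d.tolist(),*w.tolist()])
        p=p+R@d/1000;R=R@Ro.from_rotvec(np.deg2rad(w*5)).as_matrix()
    print('[['+','.join(str([0 if v==0 else v for v in r]).replace(' ','').replace('.0,',',').replace('.0]',']') for r in out)+']]')
E
python3 - <<'E'
from h import *
for t in('gauge','rack'):
    s,im=snap('top')
    for m in env.masks_of('top',t)[:2]:
        c=max(cv2.findContours(np.uint8(m['pixels']),0,2)[0],key=cv2.contourArea)
        b=cv2.boxPoints(cv2.minAreaRect(c)); P=unproj('top',s,b,.0)
        e=np.diff(np.r_[P,P[:1]],axis=0)[:,:2]; print(t,m['conf'],P.mean(0),np.rad2deg(np.arctan2(e[:,1],e[:,0])),np.linalg.norm(e,axis=1))
plan([.565,.11,.25],8,12)
E
```

```text
gauge 0.91 [0.56937126 0.11915858 0.        ] [ -76.05780387 -165.8878451   103.96730815   14.67378472] [0.13373693 0.10298886 0.1327266  0.10305498]
gauge 0.27 [ 0.75765432 -0.00449354  0.        ] [ -42.89826431 -134.40206604  136.74825334   45.97682234] [0.09561059 0.09366837 0.09498137 0.09306806]
rack 0.7 [ 0.5831089  -0.13299899  0.        ] [ -4.77031473 -94.5310808  174.69810068  85.41213772] [0.13379916 0.1275259  0.13393527 0.12628281]
[[[85,-40.6,-20.3,-1.6,0,0,1.01],[85,-42.2,-16.6,-1.6,0,0,1.01],[85,-43.5,-12.8,-1.6,0,0,1.01],[85,-44.5,-9,-1.5,0,0,1.01],[85,-45.1,-5,-1.6,0,0,1.02],[85,-45.4,-1,-1.5,0,0,1.01],[85,-45.3,3,-1.6,0,0,1.02],[85,-44.8,7,-1.5,0,0,1.01],[85,-44,11,-1.6,0,0,1.02],[85,-42.9,14.8,-1.5,0,0,1.01],[85,-41.4,18.5,-1.6,0,0,1.02],[85,-39.6,22.2,-1.5,0,0,1.01]]]
```

Emit:
carry_out(series=[[[85, -40.6, -20.3, -1.6, 0, 0, 1], [85, -42.2, -16.6, -1.6, 0, 0, 1], [85, -43.5, -12.8, -1.6, 0, 0, 1], [85, -44.5, -9, -1.5, 0, 0, 1], [85, -45.1, -5, -1.6, 0, 0, 1], [85, -45.4, -1, -1.5, 0, 0, 1], [85, -45.3, 3, -1.6, 0, 0, 1], [85, -44.8, 7, -1.5, 0, 0, 1], [85, -44, 11, -1.6, 0, 0, 1], [85, -42.9, 14.8, -1.5, 0, 0, 1], [85, -41.4, 18.5, -1.6, 0, 0, 1], [85, -39.6, 22.2, -1.5, 0, 0, 1], [85, 0, 0, 0, 0, 0, 0], [85, 0, 0, 0, 0, 0, 0]]])

```text
time: 2.85
ee_pos: [0.5669, 0.1123, 0.2497]
tcp_rot: [[-0.153, 0.988, -0.001], [0.988, 0.153, 0.0], [0.001, -0.001, -1.0]]
wrist_force: [-0.3, 0.5, 0.2]
grip_width: 0.0853
gripper_force: 0.0
```

```bash
python3 - <<'E'
from h import *
s,im=snap('wrist','w1.png');print(s['time'],s['ee_pos'],s['q'])
for t in 'gauge gauge_mouth'.split(): print(t,find('wrist',s,t))
plan([.55,-.13,.25],-5,7)
E
```

```text
2.85 [0.56688906 0.11230697 0.24968068] [ 6.76564768e-02  3.68111146e-01 -8.38024500e-02  1.11993346e+00
  4.13582463e-04  1.48439924e+00]
gauge [(0.76, array([ 0.5712,  0.1183, -0.0024]))]
gauge_mouth [(0.71, array([0.5699, 0.1126, 0.04  ]))]
[[[85,-33.9,-7.7,0,0,0,0.4],[85,-34.2,-6.5,0,0,0,0.4],[85,-34.4,-5.4,0,0,0,0.4],[85,-34.6,-4.1,0,0,0,0.4],[85,-34.7,-2.9,0,0,0,0.39],[85,-34.8,-1.8,0,0,0,0.4],[85,-34.8,-0.5,0,0,0,0.39]]]
```

View pics/w1.png

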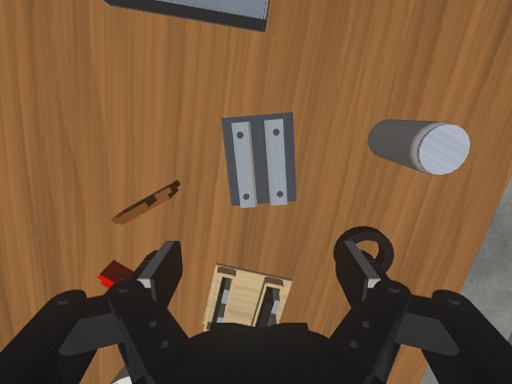

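The wrist view shows the gauge at about (260,160), with its jaw tops as light bars at (243,165) and (275,162). The brown and red look-alikes are on the left, the rack is at (250,300). I'll fit the jaw tops and move over to the rack.

```bash
cat >> h.py <<'E'
def jaws(s,im):
    m=env.masks_of('wrist','gauge')[0]['pixels']
    hsv=cv2.cvtColor(im,cv2.COLOR_RGB2HSV); v=hsv[...,2].astype(float)
    t=cv2.threshold(v[m].astype(np.uint8).reshape(-1,1),0,255,cv2.THRESH_OTSU)[0]
    b=np.uint8((v>t)&m); b=cv2.morphologyEx(b,cv2.MORPH_OPEN,np.ones((3,3)))
    cs=sorted(cv2.findContours(b,0,1)[0],key=cv2.contourArea)[-2:]
    print('thr',t)
    for c in cs:
        P=unproj('wrist',s,c.reshape(-1,2),.040)[:,:2]
        r=cv2.minAreaRect(np.float32(P*1000)); bp=cv2.boxPoints(r); e=bp[1]-bp[0],bp[2]-bp[1]
        l=max(e,key=np.linalg.norm); print(np.round(r[0],1),np.round(r[1],1),'y-axis deg',round(np.rad2deg(np.arctan2(l[1],l[0]))%180,2))
E
python3 - <<'E'
from h import *
s,im=snap('wrist'); jaws(s,im)
E
```

```text
thr 121.0
[548.2 114. ] [ 23.4 115.7] y-axis deg 103.53
[589.2 123.8] [ 24. 116.] y-axis deg 103.47
```

Emit:
carry_out(series=[[[85, -34, -7.7, 0, 0, 0, 0.4], [85, -34.2, -6.5, 0, 0, 0, 0.4], [85, -34.4, -5.4, 0, 0, 0, 0.4], [85, -34.6, -4.1, 0, 0, 0, 0.4], [85, -34.7, -2.9, 0, 0, 0, 0.4], [85, -34.8, -1.8, 0, 0, 0, 0.4], [85, -34.8, -0.5, 0, 0, 0, 0.4], [85, 0, 0, 0, 0, 0, 0], [85, 0, 0, 0, 0, 0, 0]]])

```text
time: 4.22
ee_pos: [0.5503, -0.1303, 0.2501]
tcp_rot: [[0.09, 0.996, 0.0], [0.996, -0.09, 0.001], [0.001, -0.0, -1.0]]
wrist_force: [0.1, -0.5, -0.2]
grip_width: 0.0848
gripper_force: 0.0
```

```bash
python3 - <<'E'
from h import *
s,im=snap('wrist','w2.png');print(s['time'],s['ee_pos'])
for t in 'rack pad_1_mid'.split(): print(t,find('wrist',s,t))
for t in 'rack','pad_1_mid':
  for m in env.masks_of('wrist',t):
    c=max(cv2.findContours(np.uint8(m['pixels']),0,1)[0],key=cv2.contourArea)
    P=unproj('wrist',s,c.reshape(-1,2),.024)[:,:2]; r=cv2.minAreaRect(np.float32(P*1000))
    bp=cv2.boxPoints(r);e=bp[1]-bp[0];print(t,m['conf'],np.round(r[0],1),np.round(r[1],1),round(np.rad2deg(np.arctan2(e[1],e[0]))%90,2), cv2.boundingRect(c))
E
```

```text
4.225 [ 0.55027786 -0.13025555  0.25005935]
rack [(0.55, array([ 5.809e-01, -1.291e-01,  2.000e-04])), (0.17, array([ 0.4504, -0.3701,  0.0024]))]
pad_1_mid [(0.79, array([ 0.625 , -0.1361,  0.0438]))]
rack 0.74 [ 580.7 -128.6] [123.1 126.7] 84.91 (234, 119, 94, 88)
pad_1_mid 0.73 [ 621.6 -137.2] [107.1  34.1] 85.05 (296, 129, 25, 76)
```

View pics/w2.png

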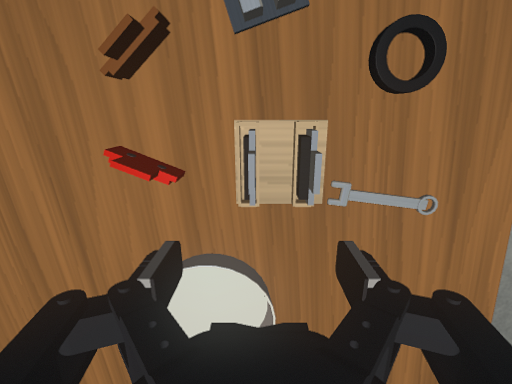

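Below the wrist camera the rack spans (235–327,120–206). The near pad is at (249,166) with its dark lining to the left and steel plate to the right; the far pad is at (309,165). I'll overlay the model on a close crop to refine the plate position.

```bash
python3 - <<'E'
from h import *
s,im=snap('wrist')
a=np.deg2rad(-5);R=np.array([[np.cos(a),-np.sin(a)],[np.sin(a),np.cos(a)]]);o=np.array([.583,-.131])
def q(x0,x1,y0,y1,z): return np.array([[*(o+R@[x,y]),z] for x,y in((x0,y0),(x1,y0),(x1,y1),(x0,y1))])
x0,y0,w,h,k=220,108,120,108,6
c=cv2.resize(im[y0:y0+h,x0:x0+w],None,fx=k,fy=k,interpolation=cv2.INTER_CUBIC)[:,:,::-1].copy()
for P,col in((q(-.066,.066,-.062,.062,.006),(0,255,0)),(q(-.044,-.036,-.025,.025,.078),(0,0,255)),(q(.036,.044,-.025,.025,.078),(0,0,255)),(q(-.044,-.036,-.05,.05,.048),(255,0,0)),(q(.036,.044,-.05,.05,.048),(255,0,0))):
    u=(proj('wrist',s,P)-[x0-.5,y0-.5])*k
    cv2.polylines(c,[np.int32(u)],True,col,1)
cv2.imwrite('pics/c2.png',c)
E
```

```text
(no output)
```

View pics/c2.png

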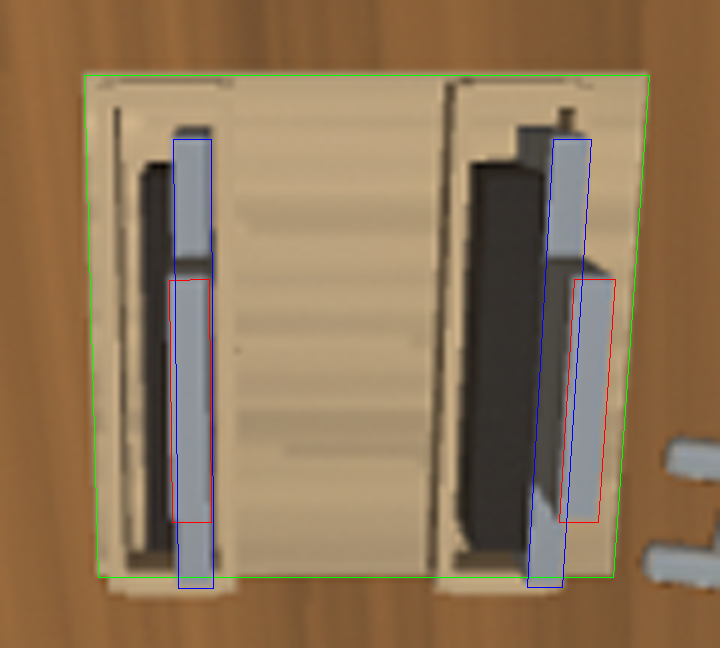

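The overlay fits to within about 1 mm: green is the rack base, red the tab tops at (190,400) and (590,400). The near lining (142–175) looks about 7 mm thick, so the pad is probably worn, which the gauge will show. Grasp plan: TCP z 53 mm, so the tips stay clear of the lining.

```bash
python3 - <<'E'
from h import *
plan([.5438,-.1276,.053],-5,8,55)
E
```

```text
[[[55,0.3,-0.9,24.6,0,0,0],[55,0.3,-0.9,24.6,0,0,0],[55,0.2,-0.8,24.6,0,0,0],[55,0.3,-0.9,24.7,0,0,0],[55,0.2,-0.8,24.6,0,0,-0.01],[55,0.3,-0.9,24.7,0,0,0],[55,0.2,-0.8,24.6,0,0,-0.01],[55,0.3,-0.9,24.7,0,0,0]]]
```

Emit:
carry_out(series=[[[55, 1, -3.4, 40, 0, 0, 0], [55, 1, -3.4, 40, 0, 0, 0], [55, 0, 0, 40, 0, 0, 0], [55, 0, 0, 30, 0, 0, 0], [55, 0, 0, 25, 0, 0, 0], [55, 0, 0, 22, 0, 0, 0], [55, 0, 0, 0, 0, 0, 0], [0, 0, 0, 0, 0, 0, 0], [0, 0, 0, 0, 0, 0, 0], [0, 0, 0, 0, 0, 0, 0], [0, 0, 0, 0, 0, 0, 0], [0, 0, 0, 0, 0, 0, 0], [0, 0, 0, 0, 0, 0, 0]]], squeeze=70)

```text
time: 6.15
ee_pos: [0.5429, -0.1286, 0.0541]
tcp_rot: [[0.09, 0.996, -0.001], [0.996, -0.09, -0.001], [-0.001, -0.001, -1.0]]
wrist_force: [-4.4, 0.8, 7.1]
grip_width: 0.0064
gripper_force: 68.6
```

Emit:
carry_out(series=[[[0, 0, 0, -5, 0, 0, 0], [0, 0, 0, -10, 0, 0, 0], [0, 0, 0, -20, 0, 0, 0], [0, 0, 0, -25, 0, 0, 0], [0, 0, 0, -25, 0, 0, 0], [0, 0, 0, -10, 0, 0, 0], [0, 0, 0, 0, 0, 0, 0], [0, 0, 0, 0, 0, 0, 0]]])

```text
time: 7.15
ee_pos: [0.5431, -0.1282, 0.147]
tcp_rot: [[0.09, 0.996, -0.002], [0.996, -0.09, 0.001], [0.0, -0.002, -1.0]]
wrist_force: [-0.5, 0.1, -3.6]
grip_width: 0.0066
gripper_force: 68.4
```

```bash
python3 - <<'E'
from h import *
s,im=snap('wrist','w3.png');print(s['ee_pos'],s['wrist_force'],s['wrist_torque'],s['grip_width'])
print(find('wrist',s,'pad_1_mid'))
E
```

```text
[ 0.54308399 -0.12819416  0.14698782] [-0.4746135   0.11332343 -3.61776943] [ 0.02046331  0.00974396 -0.00401036] 0.006567895075415332
[(0.56, array([ 0.6229, -0.1335,  0.0472]))]
```

View pics/w3.png

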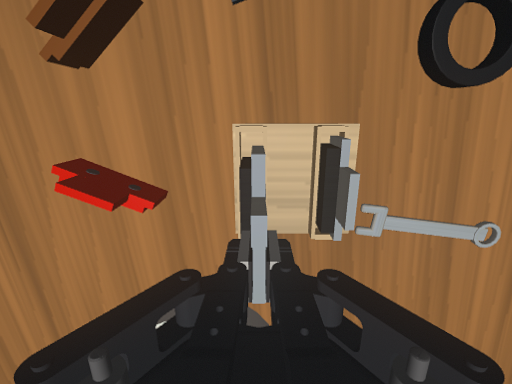

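The pad is gripped and upright: plate top end at (259,148), tab end at (259,200), lining on the left. The far pad still stands at (340,190). Next I'll check its offset in the grip and plan the move to the gauge.

```bash
python3 - <<'E'
from h import *
s=env.sense();R=np.array(s['tcp_rot']);p=np.array(s['ee_pos'])
im=cv2.imread('pics/w3.png')
for t in([50,-4,6],[50,4,6],[25,-4,-24],[25,4,-24],[-25,-4,-24],[42,-11,6],[45,0,6],[20,0,-24]): print(t,proj('wrist',s,p+R@(np.array(t)/1000)).round(1))
x0,y0=225,135
cv2.imwrite('pics/c3.png',cv2.resize(im[y0:y0+120,x0:x0+80],None,fx=5,fy=5,interpolation=cv2.INTER_CUBIC))
a=np.deg2rad(13.5);ux=np.array([np.cos(a),np.sin(a)])
tgt=np.array([.5687,.1189])+.0035*ux;print(tgt)
plan([*tgt,.147],13.5,9,0)
E
```

```text
[50, -4, 6] [[249.2 157.4]]
[50, 4, 6] [[263.5 157.4]]
[25, -4, -24] [[247.6 219.5]]
[25, 4, -24] [[264.3 219.5]]
[-25, -4, -24] [[248.7 306.2]]
[42, -11, 6] [[237.  171.4]]
[45, 0, 6] [[256.4 166.2]]
[20, 0, -24] [[256.  229.1]]
[0.57210329 0.11971706]
[[[0,27.7,0.7,0,0,0,-0.42],[0,27.7,1.7,0,0,0,-0.41],[0,27.6,2.7,0,0,0,-0.42],[0,27.5,3.8,0,0,0,-0.41],[0,27.3,4.7,0,0,0,-0.42],[0,27.1,5.7,0,-0.01,0,-0.41],[0,26.9,6.7,0,0,0,-0.42],[0,26.7,7.7,0,0,-0.01,-0.41],[0,26.4,8.6,0,-0.01,0,-0.42]]]
```

View pics/c3.png

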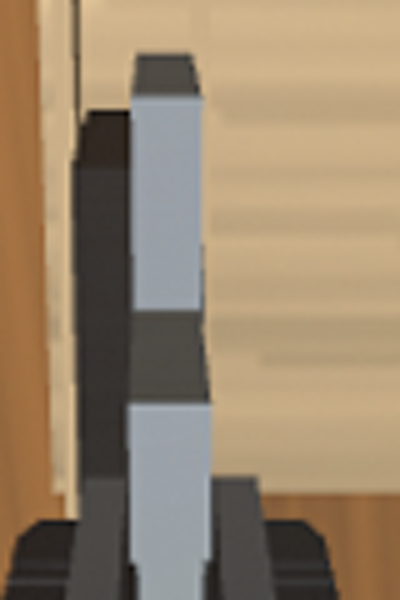

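The plate sits centred between the fingers, and the camera reads about 1 mm too far along tool y, so I'll allow for that. Going to the gauge now and hovering with the foot just above the mouth.

Emit:
carry_out(series=[[[0, 27.7, 0.7, 0, 0, 0, -0.42], [0, 27.7, 1.7, 0, 0, 0, -0.41], [0, 27.6, 2.7, 0, 0, 0, -0.42], [0, 27.5, 3.8, 0, 0, 0, -0.41], [0, 27.3, 4.7, 0, 0, 0, -0.42], [0, 27.1, 5.7, 0, 0, 0, -0.41], [0, 26.9, 6.5, 0, 0, 0, -0.42], [0, 26.7, 7.4, 0, 0, 0, -0.41], [0, 26.4, 8.3, 0, 0, 0, -0.42], [0, 0, 0, 20, 0, 0, 0], [0, 0, 0, 20, 0, 0, 0], [0, 0, 0, 5, 0, 0, 0], [0, 0, 0, 0, 0, 0, 0], [0, 0, 0, 0, 0, 0, 0]]])

```text
time: 9.0
ee_pos: [0.5727, 0.1193, 0.1037]
tcp_rot: [[-0.233, 0.972, 0.001], [0.972, 0.233, 0.0], [-0.0, 0.001, -1.0]]
wrist_force: [0.1, 0.1, -3.9]
grip_width: 0.0065
gripper_force: 68.3
```

```bash
python3 - <<'E'
from h import *
s,im=snap('wrist','w4.png');print(s['ee_pos'],s['wrist_force'],s['tcp_rot'])
R=np.array(s['tcp_rot']);p=np.array(s['ee_pos'])
a=np.deg2rad(13.5);ux=np.array([np.cos(a),np.sin(a)]);uy=np.array([-ux[1],ux[0]]);d=p[:2]-[.5687,.1189]
print('in gauge',d@ux*1e3,d@uy*1e3,'yaw',np.rad2deg(np.arctan2(R[1,1],R[0,1])))
x0,y0,w,h=180,70,160,150
cv2.imwrite('pics/c4.png',cv2.resize(im[y0:y0+h,x0:x0+w,::-1],None,fx=4,fy=4,interpolation=cv2.INTER_CUBIC))
E
```

```text
[0.57266544 0.1192563  0.10368939] [ 0.05934095  0.14884503 -3.85933284] [[-2.33410540e-01  9.72377519e-01  1.21687906e-03]
 [ 9.72378262e-01  2.33410596e-01  9.77049662e-05]
 [-1.89026356e-04  1.20607212e-03 -9.99999255e-01]]
in gauge 3.9390534441747738 -0.5792584621455479 yaw 13.497961375788654
```

View pics/c4.png

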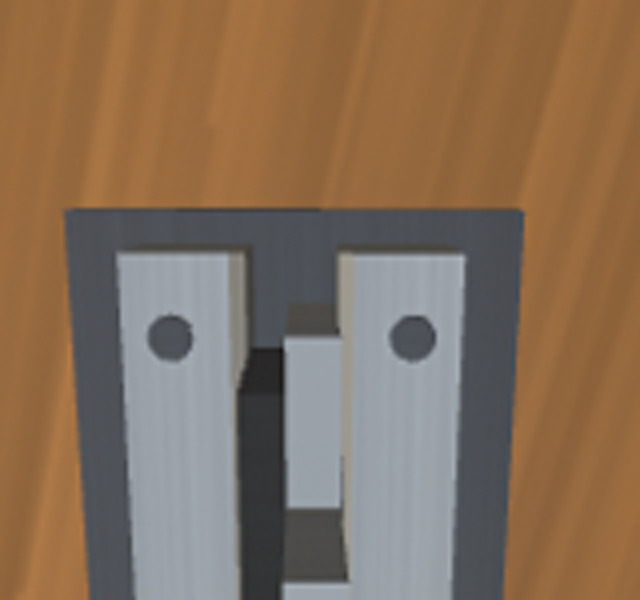

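Hovering over the slot: plate at (313,420), lining at (262,470), slot mouth edges at 228 and 352. By the picture the plate is about 3.8 mm off the slot centre against a target of 3.5 mm, and the lining plus plate looks to fit. Lowering gently.

Emit:
carry_out(series=[[[0, 0, -0.4, 6, 0, 0, 0], [0, 0, 0, 5, 0, 0, 0], [0, 0, 0, 2, 0, 0, 0], [0, 0, 0, 2, 0, 0, 0], [0, 0, 0, 2, 0, 0, 0], [0, 0, 0, 1.5, 0, 0, 0], [0, 0, 0, 0, 0, 0, 0], [0, 0, 0, 0, 0, 0, 0]]])

```text
time: 10.05
ee_pos: [0.5717, 0.1192, 0.0845]
tcp_rot: [[-0.234, 0.972, 0.0], [0.972, 0.234, 0.0], [-0.0, 0.0, -1.0]]
wrist_force: [0.5, 0.5, -2.5]
grip_width: 0.0069
gripper_force: 68.4
```

Emit:
carry_out(series=[[[0, 0, 0, 2, 0, 0, 0], [0, 0, 0, 2, 0, 0, 0], [0, 0, 0, 2, 0, 0, 0], [0, 0, 0, 2, 0, 0, 0], [0, 0, 0, 0, 0, 0, 0]]])

```text
time: 10.68
ee_pos: [0.5714, 0.1192, 0.0762]
tcp_rot: [[-0.234, 0.972, -0.0], [0.972, 0.234, -0.0], [0.0, -0.0, -1.0]]
wrist_force: [0.6, 0.9, -4.5]
grip_width: 0.007
gripper_force: 68.4
```

Emit:
carry_out(series=[[[0, 0, 0, 3, 0, 0, 0], [0, 0, 0, 3, 0, 0, 0], [0, 0, 0, 3, 0, 0, 0], [0, 0, 0, 3, 0, 0, 0], [0, 0, 0, 3, 0, 0, 0], [0, 0, 0, 2, 0, 0, 0], [0, 0, 0, 1.5, 0, 0, 0], [0, 0, 0, 0, 0, 0, 0], [0, 0, 0, 0, 0, 0, 0]]])

```text
time: 11.8
ee_pos: [0.5717, 0.1193, 0.0581]
tcp_rot: [[-0.234, 0.972, 0.0], [0.972, 0.234, 0.0], [-0.0, 0.0, -1.0]]
wrist_force: [0.1, -0.7, -3.5]
grip_width: 0.0065
gripper_force: 68.4
```

Nearly at the floor; touching down lightly.

Emit:
carry_out(series=[[[0, 0, 0, 1, 0, 0, 0], [0, 0, 0, 1, 0, 0, 0], [0, 0, 0, 0, 0, 0, 0], [0, 0, 0, 0, 0, 0, 0]]])

```text
time: 12.3
ee_pos: [0.5717, 0.1193, 0.0562]
tcp_rot: [[-0.234, 0.972, 0.0], [0.972, 0.234, 0.0], [-0.0, 0.0, -1.0]]
wrist_force: [-0.2, -0.2, -1.0]
grip_width: 0.0068
gripper_force: 68.8
```

The foot stands on the slot floor (the load has gone to the table, foot at about 8 mm), so the pad is worn and goes in the tub. Lifting straight out.

Emit:
carry_out(series=[[[0, 0, 0, -5, 0, 0, 0], [0, 0, 0, -8, 0, 0, 0], [0, 0, 0, -12, 0, 0, 0], [0, 0, 0, -20, 0, 0, 0], [0, 0, 0, -25, 0, 0, 0], [0, 0, 0, -25, 0, 0, 0], [0, 0, 0, -10, 0, 0, 0], [0, 0, 0, 0, 0, 0, 0]]])

```text
time: 13.3
ee_pos: [0.5721, 0.1193, 0.1618]
tcp_rot: [[-0.234, 0.972, 0.002], [0.972, 0.234, 0.0], [-0.0, 0.002, -1.0]]
wrist_force: [-0.2, -0.4, -2.5]
grip_width: 0.0066
gripper_force: 68.5
```

```bash
python3 - <<'E'
from h import *
s=env.sense();print(s['ee_pos'],s['wrist_force'])
plan([.453,-.367,.16],-37,14,0)
E
```

```text
[0.57213054 0.11931321 0.16178361] [-0.22747798 -0.40819278 -2.54499872]
[[[0,-31.8,-16.4,0.1,0,0,0.72],[0,-32.8,-14.4,0.1,0,0,0.72],[0,-33.6,-12.3,0.1,0,0,0.72],[0,-34.3,-10.1,0.1,0,0,0.72],[0,-34.9,-8,0.1,0,0,0.72],[0,-35.3,-5.8,0.1,0,0,0.72],[0,-35.6,-3.5,0.1,0,0,0.72],[0,-35.7,-1.3,0.1,0,0,0.72],[0,-35.7,1,0.1,0,0,0.72],[0,-35.6,3.2,0.1,0,0,0.72],[0,-35.3,5.4,0.1,0,0,0.73],[0,-34.9,7.7,0.1,0.01,0,0.72],[0,-34.4,9.8,0.1,0,-0.01,0.73],[0,-33.7,12,0.2,0.01,0,0.72]]]
```

Emit:
carry_out(series=[[[0, -31.8, -16.4, 0, 0, 0, 0.72], [0, -32.8, -14.4, 0, 0, 0, 0.72], [0, -33.6, -12.3, 0, 0, 0, 0.72], [0, -34.3, -10.1, 0, 0, 0, 0.72], [0, -34.9, -8, 0, 0, 0, 0.72], [0, -35.3, -5.8, 0, 0, 0, 0.72], [0, -35.6, -3.5, 0, 0, 0, 0.72], [0, -35.7, -1.3, 0, 0, 0, 0.72], [0, -35.7, 1, 0, 0, 0, 0.72], [0, -35.6, 3.2, 0, 0, 0, 0.72], [0, -35.3, 5.4, 0, 0, 0, 0.72], [0, -34.9, 7.7, 0, 0, 0, 0.72], [0, -34.4, 9.8, 0, 0, 0, 0.72], [0, -33.7, 12, 0, 0, 0, 0.72], [0, 0, 0, 0, 0, 0, 0], [0, 0, 0, 0, 0, 0, 0]]])

```text
time: 15.3
ee_pos: [0.4519, -0.3662, 0.1598]
tcp_rot: [[0.6, 0.8, -0.002], [0.8, -0.6, 0.002], [0.001, -0.003, -1.0]]
wrist_force: [-0.6, 0.3, -3.0]
grip_width: 0.0065
gripper_force: 68.5
```

```bash
python3 - <<'E'
from h import *
s,im=snap('wrist','w5.png');print(s['ee_pos'],s['wrist_force'])
print(find('wrist',s,'tub_in'))
E
```

```text
[ 0.45194699 -0.36620715  0.1597832 ] [-0.55812406  0.30415949 -3.0001977 ]
[(0.94, array([ 0.4494, -0.3714,  0.0015]))]
```

View pics/w5.png

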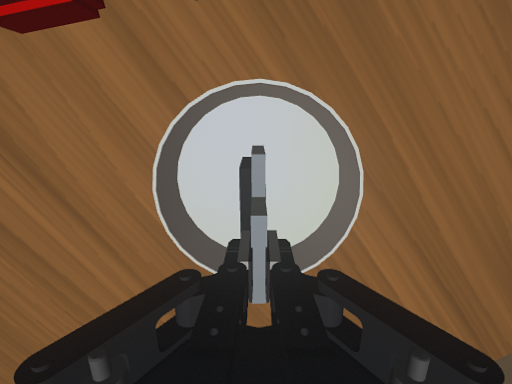

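The pad hangs over the tub: tub centre at about (258,178), pad at (259,180), clear of the walls. Lowering until the floor carries it.

Emit:
carry_out(series=[[[0, 0, 0, 30, 0, 0, 0], [0, 0, 0, 30, 0, 0, 0], [0, 0, 0, 25, 0, 0, 0], [0, 0, 0, 12, 0, 0, 0], [0, 0, 0, 6, 0, 0, 0], [0, 0, 0, 2, 0, 0, 0], [0, 0, 0, 1.5, 0, 0, 0], [0, 0, 0, 0, 0, 0, 0], [0, 0, 0, 0, 0, 0, 0]]])

```text
time: 16.52
ee_pos: [0.4528, -0.3673, 0.0549]
tcp_rot: [[0.6, 0.8, 0.0], [0.8, -0.6, -0.001], [-0.0, 0.001, -1.0]]
wrist_force: [0.4, 0.4, -3.2]
grip_width: 0.0064
gripper_force: 68.5
```

Emit:
carry_out(series=[[[0, 0, 0, 1.5, 0, 0, 0], [0, 0, 0, 1, 0, 0, 0], [0, 0, 0, 0.5, 0, 0, 0], [0, 0, 0, 0, 0, 0, 0], [0, 0, 0, 0, 0, 0, 0]]])

```text
time: 17.15
ee_pos: [0.4527, -0.3672, 0.0521]
tcp_rot: [[0.6, 0.8, 0.0], [0.8, -0.6, -0.0], [-0.0, 0.0, -1.0]]
wrist_force: [-1.8, 1.5, 5.1]
grip_width: 0.0066
gripper_force: 69.9
```

The floor carries the pad. Opening, then rising.

Emit:
carry_out(series=[[[12, 0, 0, 0, 0, 0, 0], [20, 0, 0, 0, 0, 0, 0], [30, 0, 0, 0, 0, 0, 0], [40, 0, 0, 0, 0, 0, 0], [40, 0, 0, 0, 0, 0, 0], [40, 0, 0, -10, 0, 0, 0], [40, 0, 0, -30, 0, 0, 0], [40, 0, 0, -40, 0, 0, 0], [40, 0, 0, -40, 0, 0, 0], [40, 0, 0, -30, 0, 0, 0], [40, 0, 0, 0, 0, 0, 0], [40, 0, 0, 0, 0, 0, 0]]])

```text
time: 18.65
ee_pos: [0.4524, -0.3668, 0.2012]
tcp_rot: [[0.6, 0.8, -0.0], [0.8, -0.6, 0.0], [0.0, -0.0, -1.0]]
wrist_force: [0.0, 0.5, -0.6]
grip_width: 0.0402
gripper_force: 0.0
```

```bash
python3 - <<'E'
from h import *
s,im=snap('wrist','w6.png');print(s['time'],s['ee_pos'],s['wrist_force'])
print(find('wrist',s,'pad_1_mid'),find('wrist',s,'tub_in'))
s,im2=snap('top');print(find('top',s,'pad_1_mid'),find('top',s,'spray'),find('top',s,'wrench'),find('top',s,'tape'))
cv2.imwrite('pics/f.png',np.vstack([im[60:300,60:460],im2[90:330,110:510]])[:,:,::-1])
E
```

```text
18.65 [ 0.45235357 -0.36677563  0.20117914] [ 0.04347344  0.54272605 -0.56169216]
[] [(0.62, array([ 0.4494, -0.3692,  0.0006]))]
[(0.72, array([ 0.62  , -0.1356,  0.042 ])), (0.3, array([ 7.369e-01, -2.024e-01, -3.000e-04]))] [(0.65, array([7.424e-01, 1.818e-01, 5.000e-04]))] [(0.94, array([ 0.7319, -0.201 ,  0.0009]))] [(0.96, array([ 0.7533, -0.003 ,  0.004 ]))]
```

View pics/f.png

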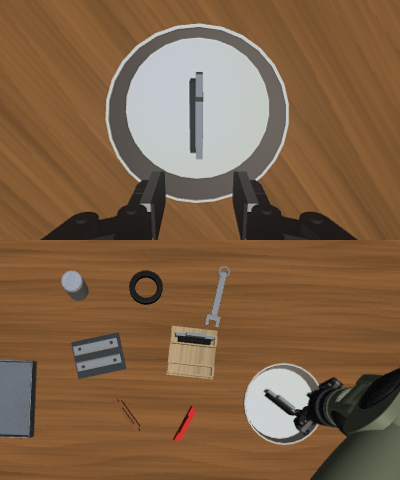

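The pad stands free in the tub at (198,115) and the fingers are clear. The far pad is still in the rack at (195,338), and the bystanders have not moved.

```bash
python3 -c "
from plant import env
print(env.finish_job())"
```

```text
the job is handed in; nothing more can be done
None
```

I tried the near pad in the gauge and it sank to the slot floor, so it is worn; I stood it in the round tub and let go, left the other pad upright in the rack and the bystanders where they were, and handed the job in after about 19 s on the robot's clock (no verdict was returned).

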